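# Find the 12 mm cassette by pinching and plug it into the test dock

## Robot

A 6-joint arm with a two-finger parallel gripper is mounted at the origin on the work surface. World frame = base frame: x ahead of the robot, y to its left, z up, the work surface at z = 0. Lengths are in m, angles in rad, forces in N, time in s.
With the tool pointing down it reaches from about 0.35 to 0.975 m from the base axis. Payload 4.9 kg.
Tool frame: the origin (TCP) lies at the very end of the fingers, on their centre line; the grasp point (between the pads) lies 19 mm behind it (grip_depth is the distance from the TCP to the grasp point, in m); z points along the fingers, y is the line along which they close (so a half turn about z gives the same grasp; the last joint's range is limited). The gripper opens to 85 mm and grips with 20 to 120 N. Pads are 22 mm wide; open, the fingers measure 114 mm over their backs; the gripper's body (76 mm by 85 mm) begins 54 mm behind the grasp point. The pads swing forward as they close: fully open they stand 13 mm farther back than shut.
Start: joints at [1.225, 0.053, 1.613, -0, 1.476, -0.119], TCP at [0.141, 0.609, 0.231] pointing down, gripper open.
Joint ranges: [-3.01, 3.01], [-1.01, 2.22], [0.06, 2.58], [-1.02, 4.17], [0.09, 2.62], [-3.14, 3.14]. Speed limits (rad/s): [2.57, 2.57, 3.14, 3.14, 3.14, 3.14].

## Interface

Orientations are given as [roll, pitch, yaw] about the fixed x, y, z axes, in that order (R = Rz(yaw) Ry(pitch) Rx(roll)).
In Python, from plant import observe, get_image, job_done, outline_of, tip_of, grip_depth gives the robot as it stands. The module is installed in compiled form; this text tells all that it offers.
- The arm moves only by the tool apply_moves, never from a script. Its argument "rows" is a list of rows, each an object of numbers: "dx", "dy", "dz": the shift along the tool's x, y, z in m; "turn": the turn about the tool's z in units of 5 degrees (1.0 is 5 degrees). A call has 1 to 10 rows; each row is the pose to reach, as a shift and turn from the pose commanded when the call began, along the tool's axes at that moment; what a row does not reach only later rows make up. A row lasts 1/8 s, in which the tool goes at most 62.5 mm and 10.7 degrees, less where a joint would pass 70% of its speed; a pose out of reach is approached as far as the arm can. A call with a gripper value outside its range is refused whole. "grip" is the gripper's target within -1 to 1 (shut at 1, half-way at 0, fully open at -1), set as the call begins (left out, the last holds). The fingers move at their own pace and stop on an object; the grip force is fixed at half the most. Time passes only in rows, so rows that repeat a pose let the fingers close. It gives the time, the measured TCP pose, the force, the opening and the grip force at its end, in the units of the state.
- observe(): the state, without advancing time (a new reading comes with each control period).
- get_image(name): name is "scene" or "top" or "wrist"; returns a dict with "frame" (480x640x3 uint8, red, green, blue), "vertical_fov" (degrees; the focal length in pixels is half the picture's height over the tangent of half this angle, whatever the lens; pixels are square), "cx", "cy" (the principal point, pixels), "extrinsics" (4x4, takes a point from camera to world coordinates). Camera axes: x right, y down, z forward; pixel columns grow to the right and rows downward; lengths in m; the calibration is good to about 2 mm. The wrist camera is an equidistant fisheye: a pixel r from the principal point sees the ray r / f radians off the axis. A picture is of the moment at which its call begins. There is no depth.
- job_done(): hands the job in; it is judged then, once.
Trained networks look in the newest picture that a camera, given by its name, has taken for a name from the list of things; names that differ only in an ending like _2 or _b are one class to them, and where a whole thing is asked for, a point or a joint stands for the part that bears it (a point fixed in the world has none). Each returns a list of dicts, best first, with "score" (0 to 1); they miss things now and then, are a little off and sometimes report something else, mostly with a low value. They report only what shows in the picture. A call takes as long as a camera call. They do not tell look-alikes from the thing itself.
- outline_of(camera, name): "pixels" (480x640 bool, what is visible of it) and "rect" ([left, top, width, height] in pixels, round what is visible of it).
- tip_of(camera, name): "uv" ([column, row] in pixels: a listed point, or the origin of a listed thing).
The state is a dict: "t": time; "joint_positions": joint angles; "joint_vel": joint speeds; "joint_efforts": joint torques, N m; "tool_pos": TCP position; "ee_rot": TCP orientation; "ft_force": force on the tool from outside, world axes, zero at the start; "ft_torque": the same for the moment, N m; "finger_gap": finger opening in m; "finger_force": force on a finger pad.
Only numpy, scipy, OpenCV 4.12 (cv2) and the standard library are available. Lean on these libraries where they do the work, as an engineer would, in place of code of your own. Each camera call takes 0.05 s, during which the arm holds its last target. There are 200 camera calls.

## Task

Three metal plug-in cassettes stand in the rack and look alike, but only one is 12 mm thick (the others are 9 and 15 mm): pinch them to find it. Lift that one out, feel for the dock's floating slot with it by sliding it against the raised guide wall, and press it down gently until it is fully home. Let go of it there, with the other two still standing in the rack, and leave everything else on the bench alone.

Things in the scene. Friction and masses are not known exactly. Their poses are not given: they have to be found in the camera images.
- pocket_a (a point): centre of the cassette that stands in the rack's pocket at y = -62 mm at the start (true to 1 mm; the point belongs to the rack and stays). Cassettes: aluminium, upright, alike but for thickness: 50 mm long (rack's x), 75 mm tall (37.5 mm above and below this point), 150 g, and 9, 12 or 15 mm thick (rack's y; one of each). Grip only the top 35 mm: the rest goes down beside the dock's guide wall
- pocket_b (a point): centre of the cassette that stands in the rack's middle pocket at the start (true to 1 mm; the point belongs to the rack and stays). Cassettes: aluminium, upright, alike but for thickness: 50 mm long (rack's x), 75 mm tall (37.5 mm above and below this point), 150 g, and 9, 12 or 15 mm thick (rack's y; one of each). Grip only the top 35 mm: the rest goes down beside the dock's guide wall
- pocket_c (a point): centre of the cassette that stands in the rack's pocket at y = +62 mm at the start (true to 1 mm; the point belongs to the rack and stays). Cassettes: aluminium, upright, alike but for thickness: 50 mm long (rack's x), 75 mm tall (37.5 mm above and below this point), 150 g, and 9, 12 or 15 mm thick (rack's y; one of each). Grip only the top 35 mm: the rest goes down beside the dock's guide wall
- rack: fixed grey plastic rack, 80 (x) x 196 (y) x 20 mm tall, three pockets in a row along y at -62, 0 and +62 mm, each 54 (x) x 18 (y) mm, 14 mm deep; 61 mm of each cassette, standing loosely in its pocket, sticks out above. Which cassette is in which pocket varies. Origin: centre of its underside, on the bench
- dock: fixed test dock: grey tray 130 (x) x 120 (y) x 26 mm with a grey socket block 92 x 64 mm in it, flat top (the land) 37 mm above the bench, in it the slot along x. Origin: centre of the tray's underside, on the bench. Delicate: keep all contact with it clearly under 40 N, so slowly (3 N sideways, about 15 N down are plenty)
- dock_mid (a point): dock's middle at land height (37 mm up). The slot (60 mm long in x, 13.8 wide in y, 25 deep, mouth chamfered 3 mm at the ends, 1 mm on the -y side) is centred here in x, but the socket floats: slot and wall together sit up to 12 mm to -y or +y of this point. This offset is not measured; 60 N friction holds it
- dock_wall (a point): nominal middle of the guide wall's foot, at 6.9 mm to +y of the dock's middle, land height; the true wall is up to 12 mm off in y with the floating socket. The wall is 76 mm long in x, rises 12 mm above the land, its -y face flush with the slot's +y side: a cassette with its foot 2 to 10 mm above the land, slid to +y until it touches, is over the slot
- ejector (a joint): black ejector plate in the slot, in m: 0 fully up (its top 20 mm above the bench, 17 mm below the land), 0.008 fully down on its stop (12 mm above the bench), where the cassette is fully home. It moves with a steady friction of 6 N, has no spring and stays where it is left; it starts 0 to 2 mm down
Things that resemble listed ones, but are neither listed nor needed, are in the scene too. What is shaped like the dock but pink is not meant.

How it is judged:
On the way, in this order (a step that is already met when the one before it is completed fails the run):
1. the 12 mm cassette is lifted clear of the rack, the ejector still up (z of cassette_12mm_center in the frame of rack above 0.065 m and value of joint ejector below 0.005 m), for 0.2 s.
2. the 12 mm cassette is pressed fully home in the dock's slot (value of joint ejector above 0.0065 m and z of cassette_12mm_center in the frame of dock between 0.044 and 0.052 m and horizontal distance between cassette_12mm_center and dock below 0.018 m and angle between cassette_12mm_center's own z axis and vertical below 0.1 rad), for 0.2 s.
At the end, for the whole second after the job is handed in: The 12 mm cassette stands in the dock's slot, fully home (ejector at least 6.5 of its 8 mm down, cassette within 2.5 mm of the slot's bottom stop, within 6 degrees of upright), at rest and released; the 9 mm and 15 mm cassettes stand in the rack's pockets, within 14 degrees of upright (all of step 2 and linear speed of cassette_12mm below 0.01 m/s and angle between each of cassette_15mm_center, cassette_9mm_center's own z axis and vertical below 0.25 rad and x of cassette_15mm_center in the frame of rack between -0.012 and 0.012 m and y of cassette_15mm_center in the frame of rack between -0.075 and 0.075 m and z of each of cassette_15mm_center, cassette_9mm_center in the frame of rack below 0.05 m and x of cassette_9mm_center in the frame of rack between -0.012 and 0.012 m and y of cassette_9mm_center in the frame of rack between -0.075 and 0.075 m); the robot touches nothing.
It fails at once if a cassette, the fingers or the arm presses on the dock with more than 40 N (contact force between any of cassette_15mm, cassette_12mm, cassette_9mm, the fingers, the arm and dock above 40 N).
It fails at once if a cassette of the wrong thickness is put on or into the dock (contact force between any of cassette_15mm, cassette_9mm and dock above 0.5 N).
It fails at once if a bystander on the bench is moved by more than 20 mm (distance of any of screwdriver, heatsink, board, beaker, bottle, meter, probe from where it was at the start of the episode above 0.02 m).
It also fails if it takes over 58 s, if anything falls off the work surface, if the arm or the gripper's body presses on something with over 40 N, if the wrist force passes 120 N, or if a joint passes its speed limit or range.

## Working session

There is one attempt and no reset: what is moved stays moved. The work goes in short steps, Python scripts to look and compute and a tool call to move; the robot and the scene stay as the last step left them, time stands still between calls to the robot, and variables do not carry over. Pictures are saved under pics/ and viewed, at most 10 in all, crops included, and the job is handed in when it is done.

Besides the shell and the picture viewer there is one more tool, called after ">>>" in YAML: its name, and indented under it one key for each argument. apply_moves: Moves the arm, as the interface text tells. Its arguments: {"type":"object","properties":{"rows":{"type":"array","items":{"type":"object","properties":{"dx":{"type":"number"},"dy":{"type":"number"},"dz":{"type":"number"},"turn":{"type":"number"}}}},"grip":{"type":"number"}},"required":["rows"]}

```bash
mkdir -p pics; cat > h.py <<'E'
import numpy as np, cv2
from plant import *
def ray(im,uv):
    f=240/np.tan(np.radians(im["vertical_fov"])/2)
    x=(uv[0]-im["cx"])/f; y=(uv[1]-im["cy"])/f
    E=np.array(im["extrinsics"])
    if im.get("fish"):
        r=np.hypot(x,y); s=np.sin(r)/r if r>1e-9 else 1; d=np.array([x*s,y*s,np.cos(r)])
    else: d=np.array([x,y,1.])
    return E[:3,3],E[:3,:3]@d
def atz(im,uv,z):
    o,d=ray(im,uv); return o+d*(z-o[2])/d[2]
def img(n):
    im=get_image(n); im["fish"]=n=="wrist"; return im
def save(im,fn): cv2.imwrite("pics/"+fn,im["frame"][:,:,::-1])
E
python3 - <<'E'
from h import *
np.set_printoptions(precision=4,suppress=True)
s=observe(); print(s["t"],s["tool_pos"],s["ee_rot"],s["finger_gap"])
Z=dict(pocket_a=.0435,pocket_b=.0435,pocket_c=.0435,rack=0,dock=0,dock_mid=.037,dock_wall=.037)
for n in ("scene","top"):
    im=img(n); save(im,n+"0.png"); print(n,im["extrinsics"][:3,3])
    for k,z in Z.items():
        print(n,k,[(np.round(r["uv"]),round(r["score"],2),atz(im,r["uv"],z)[:2]) for r in tip_of(n,k)[:3]])
E
```

```text
0.0 [0.1403 0.6084 0.2301] [-3.1396 -0.0002  2.9148] 0.08526376430180488
scene [ 1.326 -0.413  0.698]
scene pocket_a [(array([221., 260.]), 0.83, array([ 0.5224, -0.1535])), (array([194., 274.]), 0.82, array([ 0.5381, -0.2154])), (array([168., 284.]), 0.57, array([ 0.5408, -0.2687]))]
scene pocket_b [(array([221., 260.]), 0.83, array([ 0.5224, -0.1535])), (array([194., 274.]), 0.82, array([ 0.5381, -0.2154])), (array([168., 284.]), 0.57, array([ 0.5408, -0.2687]))]
scene pocket_c [(array([221., 260.]), 0.83, array([ 0.5224, -0.1535])), (array([194., 274.]), 0.82, array([ 0.5381, -0.2154])), (array([168., 284.]), 0.57, array([ 0.5408, -0.2687]))]
scene rack [(array([196., 290.]), 0.84, array([ 0.5355, -0.2162])), (array([365., 227.]), 0.44, array([0.5258, 0.2102])), (array([169., 284.]), 0.4, array([ 0.4901, -0.2585]))]
scene dock [(array([451., 216.]), 0.82, array([0.5921, 0.4214])), (array([369., 227.]), 0.73, array([0.5299, 0.2181]))]
scene dock_mid [(array([369., 214.]), 0.95, array([0.5257, 0.2183])), (array([450., 204.]), 0.83, array([0.5887, 0.4149]))]
scene dock_wall [(array([
[... 400 characters left out ...]
 0.74, array([ 0.5245, -0.1569])), (array([462., 247.]), 0.56, array([ 0.5281, -0.207 ]))]
top pocket_c [(array([499., 239.]), 0.91, array([ 0.5444, -0.2771])), (array([436., 249.]), 0.74, array([ 0.5245, -0.1569])), (array([462., 247.]), 0.56, array([ 0.5281, -0.207 ]))]
top rack [(array([460., 252.]), 0.85, array([ 0.5246, -0.2158]))]
top dock [(array([148., 212.]), 0.71, array([0.6089, 0.4099])), (array([246., 248.]), 0.7, array([0.5343, 0.2108]))]
top dock_mid [(array([242., 249.]), 0.88, array([0.5275, 0.2137])), (array([143., 211.]), 0.7, array([0.6031, 0.4065])), (array([499., 239.]), 0.26, array([ 0.545 , -0.2801]))]
top dock_wall [(array([138., 214.]), 0.8, array([0.5964, 0.4168]))]
```

View pics/scene0.png

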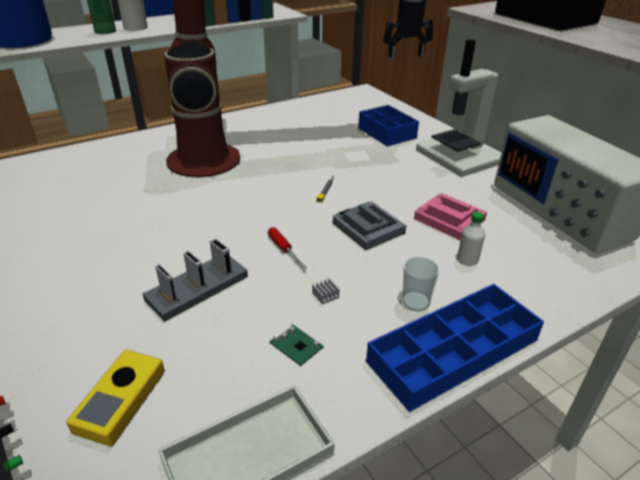

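View pics/top0.png

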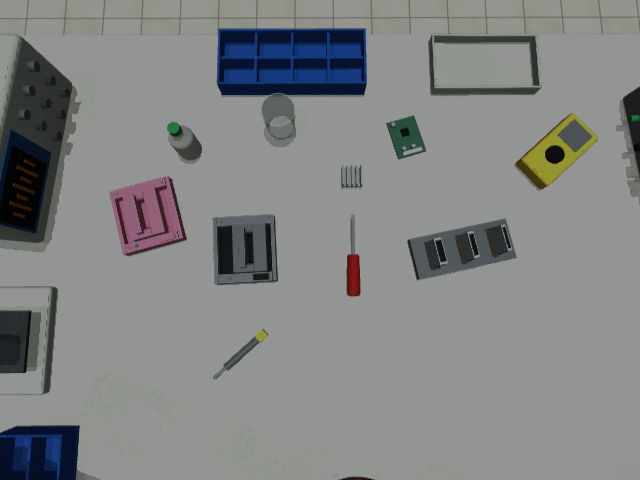

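The scene picture shows the grey dock at about (369,225), the pink decoy at (450,213) and the rack with three cassettes at (196,285). In the top view the dock is at (245,249) and the rack at (462,249), turned about 11°.

```bash
python3 - <<'E'
from h import *
np.set_printoptions(precision=4,suppress=True)
im=img("top")
for k,z in (("rack",.02),("dock",.026)):
    for o in outline_of("top",k)[:2]:
        m=o["pixels"].astype(np.uint8); c=cv2.boxPoints(cv2.minAreaRect(cv2.findNonZero(m)))
        p=np.array([atz(im,q,z)[:2] for q in c]); e=np.diff(np.vstack([p,p[:1]]),axis=0)
        print(k,round(o["score"],2),o["rect"],p.mean(0),np.hypot(*e.T),np.degrees(np.arctan2(e[:,1],e[:,0])))
# world delta -> tool, from commanded start
y=2.9148
for t in ([.45,.2,.33],[.45,-.2,.3]):
    d=np.array(t)-[.141,.609,.231]; print(d[0]*np.cos(y)+d[1]*np.sin(y),d[0]*np.sin(y)-d[1]*np.cos(y),-d[2])
E
```

```text
rack 0.94 [410.3, 220.2, 105.3, 59.7] [ 0.5297 -0.2125] [0.2053 0.0831 0.2025 0.0823] [ -77.9069 -171.6757  101.9082   10.2567]
dock 0.75 [213.1, 213.7, 63.3, 72.4] [0.5294 0.2113] [0.1255 0.1332 0.1227 0.1331] [ -87.5792 -176.9448   92.3352    4.2585]
-0.393052379448097 -0.3290468462243471 -0.099
-0.4829937677933652 -0.7188038816483734 -0.06899999999999998
```

>>> apply_moves:
  rows:
    - {"dx":-0.044,"dy":-0.037,"dz":-0.03,"turn":-0.8}
    - {"dx":-0.088,"dy":-0.074,"dz":-0.06,"turn":-1.6}
    - {"dx":-0.132,"dy":-0.11,"dz":-0.08,"turn":-2.4}
    - {"dx":-0.176,"dy":-0.147,"dz":-0.1,"turn":-3.2}
    - {"dx":-0.22,"dy":-0.184,"dz":-0.1,"turn":-3.2}
    - {"dx":-0.264,"dy":-0.22,"dz":-0.1,"turn":-3.2}
    - {"dx":-0.308,"dy":-0.257,"dz":-0.1,"turn":-3.2}
    - {"dx":-0.352,"dy":-0.294,"dz":-0.1,"turn":-3.2}
    - {"dx":-0.393,"dy":-0.329,"dz":-0.1,"turn":-3.2}
    - {"dx":-0.393,"dy":-0.329,"dz":-0.1,"turn":-3.2}
  grip: 0

```text
t: 2.2
tool_pos: [0.4509, 0.1975, 0.3311]
ee_rot: [-3.141, -0.0, -3.095]
ft_force: [-0.1, 1.0, 0.2]
finger_gap: 0.0426
finger_force: 0.0
```

```bash
python3 - <<'E'
from h import *
np.set_printoptions(precision=4,suppress=True)
s=observe(); print(s["t"],s["tool_pos"],s["ee_rot"],s["finger_gap"])
im=img("wrist"); save(im,"w1.png"); print(im["extrinsics"])
for k,z in dict(dock=0,dock_mid=.037,dock_wall=.037,pocket_b=.0435,rack=0).items():
    print(k,[(np.round(r["uv"]),round(r["score"],2),atz(im,r["uv"],z)[:2]) for r in tip_of("wrist",k)[:3]])
E
```

```text
2.2 [0.4509 0.1975 0.3311] [-3.1411 -0.0002 -3.0948] 0.04263771997119249
[[-0.0459  0.9515  0.3041  0.3726]
 [ 0.9989  0.0441  0.0125  0.1941]
 [-0.0015  0.3044 -0.9526  0.4735]
 [ 0.      0.      0.      1.    ]]
dock [(array([457., 292.]), 0.82, array([0.597, 0.407])), (array([330., 244.]), 0.6, array([0.5302, 0.2149])), (array([ 59., 232.]), 0.47, array([ 0.5306, -0.2164]))]
dock_mid [(array([465., 306.]), 0.89, array([0.6004, 0.4071])), (array([326., 257.]), 0.61, array([0.535 , 0.2082]))]
dock_wall [(array([335., 256.]), 0.89, array([0.5336, 0.2196])), (array([472., 302.]), 0.57, array([0.5946, 0.4169]))]
pocket_b [(array([ 74., 229.]), 0.95, array([ 0.5107, -0.1493]))]
rack [(array([ 60., 231.]), 0.58, array([ 0.5299, -0.2156]))]
```

View pics/w1.png

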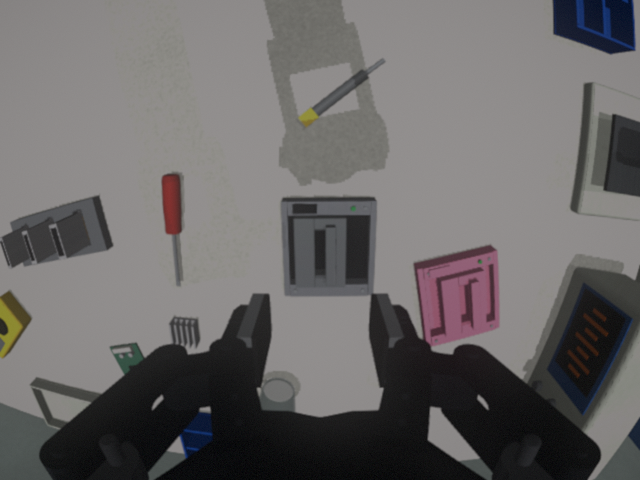

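The wrist picture shows the dock with its tray at (329,246), the slot near (320,252) and the guide wall to its right (+y) at (335,256). The socket is shifted to -y. The rack is at (60,231).

>>> apply_moves:
  rows:
    - {"dx":-0.009,"dy":-0.06,"dz":0.0,"turn":-0.4}
    - {"dx":-0.018,"dy":-0.12,"dz":0.01,"turn":-0.8}
    - {"dx":-0.026,"dy":-0.18,"dz":0.02,"turn":-1.2}
    - {"dx":-0.035,"dy":-0.24,"dz":0.04,"turn":-1.7}
    - {"dx":-0.044,"dy":-0.3,"dz":0.06,"turn":-1.7}
    - {"dx":-0.053,"dy":-0.355,"dz":0.08,"turn":-1.7}
    - {"dx":-0.06,"dy":-0.4,"dz":0.11,"turn":-1.7}
    - {"dx":-0.06,"dy":-0.414,"dz":0.16,"turn":-1.7}
    - {"dx":-0.06,"dy":-0.414,"dz":0.16,"turn":-1.7}

```text
t: 3.62
tool_pos: [0.5285, -0.2086, 0.1663]
ee_rot: [3.135, -0.008, -2.941]
ft_force: [0.3, 0.1, -0.8]
finger_gap: 0.0428
finger_force: 0.0
```

```bash
python3 - <<'E'
from h import *
np.set_printoptions(precision=4,suppress=True)
s=observe(); print(s["t"],s["tool_pos"],s["ee_rot"],s["finger_gap"])
im=img("wrist"); save(im,"w2.png")
for k,z in dict(pocket_b=.0435,rack=0).items():
    print(k,[(np.round(r["uv"]),round(r["score"],2),atz(im,r["uv"],z)[:2]) for r in tip_of("wrist",k)[:3]])
E
```

```text
3.625 [ 0.5285 -0.2086  0.1663] [ 3.135  -0.0075 -2.9409] 0.04279818640198373
pocket_b [(array([310., 232.]), 0.66, array([ 0.5296, -0.2148]))]
rack [(array([311., 220.]), 0.78, array([ 0.5317, -0.2148]))]
```

View pics/w2.png

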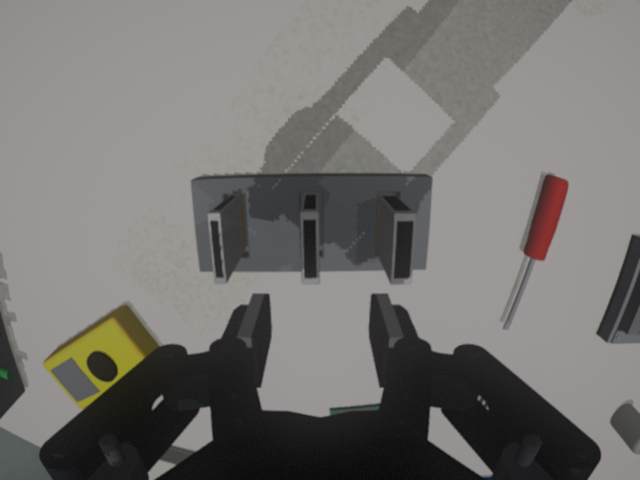

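The middle cassette at (310,245) is about 17 px wide at the top. Left is about 12 px and right about 19 px, so the middle is the likely 12 mm one. I'll pinch it to check.

>>> apply_moves:
  rows:
    - {"dy":-0.002,"dz":0.03}
    - {"dy":-0.002,"dz":0.07}
    - {"dy":-0.002,"dz":0.1}
    - {"dy":-0.002,"dz":0.115}
    - {"dy":-0.002,"dz":0.12}
    - {"dy":-0.002,"dz":0.12}

```text
invalid input
```

>>> apply_moves:
  rows:
    - {}
    - {}
    - {}
    - {}
    - {}
    - {}
  grip: 1

```text
invalid input
```

>>> apply_moves:
  rows:
    - {"dx":0,"dy":-0.002,"dz":0.03,"turn":0}
    - {"dx":0,"dy":-0.002,"dz":0.07,"turn":0}
    - {"dx":0,"dy":-0.002,"dz":0.1,"turn":0}
    - {"dx":0,"dy":-0.002,"dz":0.115,"turn":0}
    - {"dx":0,"dy":-0.002,"dz":0.12,"turn":0}
    - {"dx":0,"dy":-0.002,"dz":0.12,"turn":0}

```text
t: 4.53
tool_pos: [0.5326, -0.2125, 0.0529]
ee_rot: [-3.14, 0.002, -2.94]
ft_force: [-0.1, 0.1, -0.1]
finger_gap: 0.0428
finger_force: 0.0
```

>>> apply_moves:
  rows:
    - {"dx":0,"dy":0,"dz":0,"turn":0}
    - {"dx":0,"dy":0,"dz":0,"turn":0}
    - {"dx":0,"dy":0,"dz":0,"turn":0}
    - {"dx":0,"dy":0,"dz":0,"turn":0}
    - {"dx":0,"dy":0,"dz":0,"turn":0}
    - {"dx":0,"dy":0,"dz":0,"turn":0}
  grip: 1

```text
t: 5.28
tool_pos: [0.5324, -0.2127, 0.0526]
ee_rot: [-3.14, 0.002, -2.941]
ft_force: [-1.0, 0.5, 4.5]
finger_gap: 0.0112
finger_force: 59.4
```

>>> apply_moves:
  rows:
    - {"dx":0,"dy":0,"dz":0,"turn":0}
    - {"dx":0,"dy":0,"dz":0,"turn":0}
    - {"dx":0,"dy":0,"dz":0,"turn":0}

```text
t: 5.65
tool_pos: [0.5324, -0.2127, 0.0526]
ee_rot: [-3.14, 0.002, -2.941]
ft_force: [-0.7, 0.5, 5.7]
finger_gap: 0.0111
finger_force: 59.4
```

The pinch reads 11.1 mm at full force. With the picture's thickness order (left < middle < right), the middle one is the 12 mm cassette, so I'll lift it.

>>> apply_moves:
  rows:
    - {"dx":0,"dy":0,"dz":-0.01,"turn":0}
    - {"dx":0,"dy":0,"dz":-0.025,"turn":0}
    - {"dx":0,"dy":0,"dz":-0.045,"turn":0}
    - {"dx":0,"dy":0,"dz":-0.07,"turn":0}
    - {"dx":0,"dy":0,"dz":-0.095,"turn":0}
    - {"dx":0,"dy":0,"dz":-0.11,"turn":0}
    - {"dx":0,"dy":0,"dz":-0.11,"turn":0}
    - {"dx":0,"dy":0,"dz":-0.11,"turn":0}

```text
t: 6.65
tool_pos: [0.5309, -0.2119, 0.1603]
ee_rot: [3.14, -0.001, -2.941]
ft_force: [-1.0, 0.7, -1.1]
finger_gap: 0.0109
finger_force: 58.4
```

```bash
python3 - <<'E'
from h import *
np.set_printoptions(precision=4,suppress=True)
s=observe(); print(s["t"],s["tool_pos"],s["ee_rot"],s["finger_gap"],s["ft_force"])
im=img("wrist"); save(im,"w3.png")
# target: over dock, foot side -y of slot
y=s["ee_rot"][2]; yt=np.radians(182.8)-2*np.pi
d=np.array([.5295,.19])-s["tool_pos"][:2]
print("tool delta",d[0]*np.cos(y)+d[1]*np.sin(y),d[0]*np.sin(y)-d[1]*np.cos(y),"turn",-np.degrees(yt-y)/5)
E
```

```text
6.65 [ 0.5309 -0.2119  0.1603] [ 3.1405 -0.0013 -2.9408] 0.010898926417743975 [-1.0005  0.6773 -1.1167]
tool delta -0.0787758736569995 0.3941261693508934 turn 1.7403524083330866
```

View pics/w3.png

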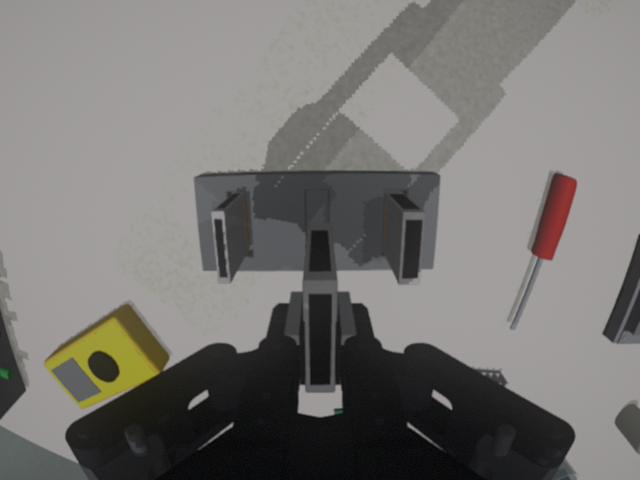

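The cassette hangs upright in the pads at (320,330), and the other two still stand in the rack.

>>> apply_moves:
  rows:
    - {"dx":-0.005,"dy":0.025,"dz":0,"turn":0.2}
    - {"dx":-0.015,"dy":0.075,"dz":0,"turn":0.5}
    - {"dx":-0.025,"dy":0.125,"dz":0,"turn":0.8}
    - {"dx":-0.035,"dy":0.175,"dz":0,"turn":1.1}
    - {"dx":-0.045,"dy":0.225,"dz":0,"turn":1.4}
    - {"dx":-0.055,"dy":0.275,"dz":0,"turn":1.7}
    - {"dx":-0.065,"dy":0.325,"dz":0,"turn":1.7}
    - {"dx":-0.075,"dy":0.37,"dz":0,"turn":1.7}
    - {"dx":-0.079,"dy":0.394,"dz":0,"turn":1.7}
    - {"dx":-0.079,"dy":0.394,"dz":0,"turn":1.7}

```text
t: 7.95
tool_pos: [0.5293, 0.1909, 0.1599]
ee_rot: [-3.141, -0.003, -3.086]
ft_force: [-0.2, -0.7, -1.5]
finger_gap: 0.0112
finger_force: 58.8
```

```bash
python3 - <<'E'
from h import *
np.set_printoptions(precision=4,suppress=True)
s=observe(); print(s["t"],s["tool_pos"],s["ee_rot"],s["finger_gap"],s["ft_force"])
im=img("wrist"); save(im,"w4.png")
print(im["extrinsics"][:3,3])
for k,z in dict(dock=0,dock_mid=.037,dock_wall=.037).items():
    print(k,[(np.round(r["uv"]),round(r["score"],2),atz(im,r["uv"],z)[:2]) for r in tip_of("wrist",k)[:3]])
for o in outline_of("wrist","dock")[:2]:
    print(o["rect"],o["score"])
E
```

```text
7.95 [0.5293 0.1909 0.1599] [-3.1411 -0.0025 -3.0862] 0.011235679636326767 [-0.2044 -0.6538 -1.5326]
[0.4514 0.1869 0.3024]
dock [(array([525., 299.]), 0.78, array([0.5996, 0.4041])), (array([347., 221.]), 0.65, array([0.5302, 0.214 ]))]
dock_mid [(array([546., 316.]), 0.93, array([0.5994, 0.4083])), (array([347., 237.]), 0.77, array([0.5323, 0.2114]))]
dock_wall [(array([552., 311.]), 0.81, array([0.5947, 0.4139])), (array([360., 236.]), 0.73, array([0.5314, 0.2207]))]
[268.9, 143.0, 156.4, 160.7] 0.96
[471.0, 229.2, 116.8, 149.2] 0.7
```

View pics/w4.png

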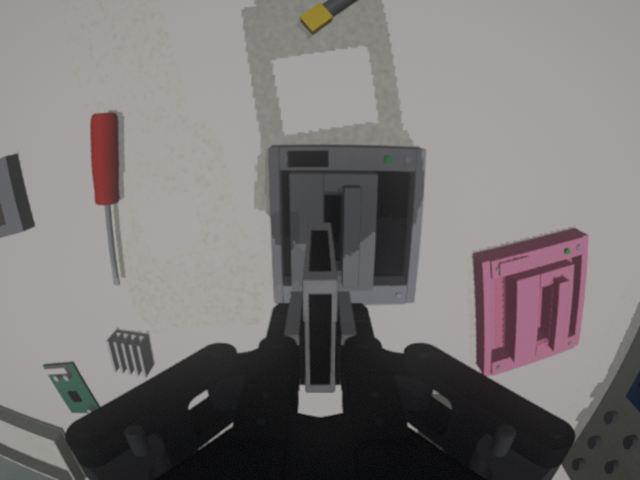

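The wrist picture shows the dock slot at columns 325–342, far end at row 193, with the wall right of it. The cassette foot edge is at (320,225), just to -y of the slot.

```bash
python3 - <<'E'
from h import *
np.set_printoptions(precision=4,suppress=True)
im=img("wrist"); print(observe()["tool_pos"])
for n,uv,z in (("foot -x edge",(320,225),.1135),("top -x edge",(320,275),.188),("top +x edge",(320,390),.188),("slot -x end",(333.5,193),.037),("block -x",(333,174),.037),("block +x",(333,291),.037),("wall face",(342,232),.037),("wall face up",(342,200),.037),("slot left",(325,200),.037)):
    print(n,atz(im,uv,z)[:2])
g=cv2.resize(im["frame"][130:310,255:435],None,fx=3.3,fy=3.3,interpolation=cv2.INTER_CUBIC)
cv2.imwrite("pics/c4.png",np.clip(g*1.8,0,255).astype(np.uint8)[:,:,::-1])
E
```

```text
[0.5304 0.1886 0.1611]
foot -x edge [0.5047 0.1874]
top -x edge [0.5015 0.1873]
top +x edge [0.552  0.1898]
slot -x end [0.5013 0.197 ]
block -x [0.4874 0.1958]
block +x [0.5796 0.2014]
wall face [0.5305 0.2051]
wall face up [0.5062 0.2035]
slot left [0.5068 0.1911]
```

View pics/c4.png

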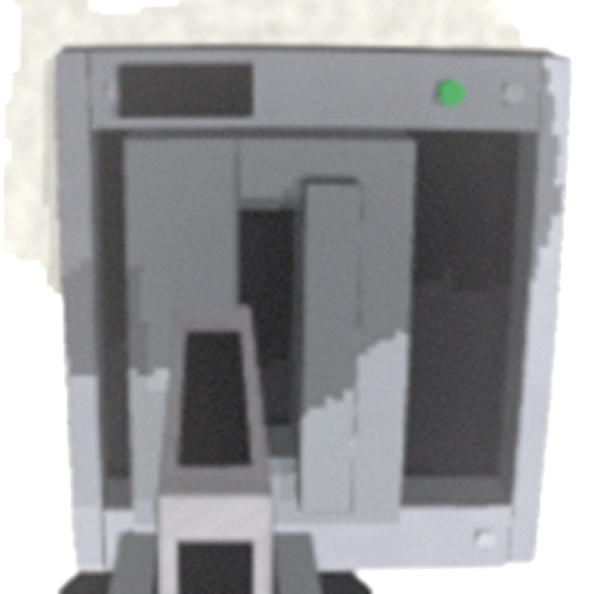

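In the crop, the slot is dark from x=240 to 300 (crop pixels). The wall's face is at 302, parallel to the cassette, with a gap of roughly 10 mm. I'll lower the foot to about 6 mm above the land.

>>> apply_moves:
  rows:
    - {"dx":-0.0035,"dy":0,"dz":0.015,"turn":0}
    - {"dx":-0.0035,"dy":0,"dz":0.035,"turn":0}
    - {"dx":-0.0035,"dy":0,"dz":0.05,"turn":0}
    - {"dx":-0.0035,"dy":0,"dz":0.06,"turn":0}
    - {"dx":-0.0035,"dy":0,"dz":0.067,"turn":0}
    - {"dx":-0.0035,"dy":0,"dz":0.071,"turn":0}
    - {"dx":-0.0035,"dy":0,"dz":0.071,"turn":0}
    - {"dx":-0.0035,"dy":0,"dz":0.071,"turn":0}

```text
t: 9.25
tool_pos: [0.5342, 0.1899, 0.0909]
ee_rot: [3.141, 0.001, -3.089]
ft_force: [0.4, 0.3, -0.2]
finger_gap: 0.0112
finger_force: 58.8
```

>>> apply_moves:
  rows:
    - {"dx":0,"dy":0.001,"dz":0,"turn":0}
    - {"dx":0,"dy":0.002,"dz":0,"turn":0}
    - {"dx":0,"dy":0.003,"dz":0,"turn":0}
    - {"dx":0,"dy":0.004,"dz":0,"turn":0}
    - {"dx":0,"dy":0.005,"dz":0,"turn":0}
    - {"dx":0,"dy":0.005,"dz":0,"turn":0}

```text
t: 10.0
tool_pos: [0.5335, 0.1949, 0.0903]
ee_rot: [-3.142, -0.0, -3.089]
ft_force: [-0.6, 0.1, -1.3]
finger_gap: 0.0111
finger_force: 58.8
```

>>> apply_moves:
  rows:
    - {"dx":0,"dy":0.0005,"dz":0,"turn":0}
    - {"dx":0,"dy":0.001,"dz":0,"turn":0}
    - {"dx":0,"dy":0.0015,"dz":0,"turn":0}
    - {"dx":0,"dy":0.002,"dz":0,"turn":0}
    - {"dx":0,"dy":0.0025,"dz":0,"turn":0}
    - {"dx":0,"dy":0.0025,"dz":0,"turn":0}

```text
t: 10.75
tool_pos: [0.5335, 0.1973, 0.0903]
ee_rot: [3.142, 0.0, -3.089]
ft_force: [0.9, -1.1, -1.5]
finger_gap: 0.0111
finger_force: 58.8
```

>>> apply_moves:
  rows:
    - {"dx":0,"dy":0.0005,"dz":0,"turn":0}
    - {"dx":0,"dy":0.001,"dz":0,"turn":0}
    - {"dx":0,"dy":0.001,"dz":0,"turn":0}

```text
t: 11.12
tool_pos: [0.5334, 0.1983, 0.0903]
ee_rot: [-3.142, 0.0, -3.089]
ft_force: [-0.6, -0.3, -1.4]
finger_gap: 0.0111
finger_force: 58.8
```

>>> apply_moves:
  rows:
    - {"dx":0,"dy":0.0005,"dz":0,"turn":0}
    - {"dx":0,"dy":0.001,"dz":0,"turn":0}
    - {"dx":0,"dy":0.001,"dz":0,"turn":0}

```text
t: 11.5
tool_pos: [0.5333, 0.1993, 0.0903]
ee_rot: [-3.142, -0.0, -3.089]
ft_force: [0.8, 0.5, -0.4]
finger_gap: 0.0111
finger_force: 58.8
```

Force noise is about 1 N and there's no contact yet, so I'll continue in 1 mm steps.

>>> apply_moves:
  rows:
    - {"dx":0,"dy":0.0005,"dz":0,"turn":0}
    - {"dx":0,"dy":0.001,"dz":0,"turn":0}
    - {"dx":0,"dy":0.001,"dz":0,"turn":0}

```text
t: 11.88
tool_pos: [0.5333, 0.2003, 0.0903]
ee_rot: [3.142, -0.0, -3.089]
ft_force: [0.7, 0.8, -1.9]
finger_gap: 0.011
finger_force: 58.8
```

>>> apply_moves:
  rows:
    - {"dx":0,"dy":0.0005,"dz":0,"turn":0}
    - {"dx":0,"dy":0.001,"dz":0,"turn":0}
    - {"dx":0,"dy":0.001,"dz":0,"turn":0}

```text
t: 12.25
tool_pos: [0.5332, 0.2013, 0.0903]
ee_rot: [3.142, 0.0, -3.089]
ft_force: [0.7, 0.0, -1.4]
finger_gap: 0.0109
finger_force: 58.8
```

>>> apply_moves:
  rows:
    - {"dx":0,"dy":0.0005,"dz":0,"turn":0}
    - {"dx":0,"dy":0.001,"dz":0,"turn":0}
    - {"dx":0,"dy":0.001,"dz":0,"turn":0}

```text
t: 12.62
tool_pos: [0.5332, 0.2022, 0.0903]
ee_rot: [-3.141, -0.0, -3.089]
ft_force: [-0.6, -0.0, -2.3]
finger_gap: 0.0112
finger_force: 58.7
```

```bash
python3 - <<'E'
from h import *
im=img("wrist"); print(observe()["tool_pos"],observe()["ft_force"],observe()["ft_torque"])
g=cv2.resize(im["frame"][130:400,235:435],None,fx=2.2,fy=2.2,interpolation=cv2.INTER_CUBIC)
cv2.imwrite("pics/c5.png",np.clip(g*1.8,0,255).astype(np.uint8)[:,:,::-1])
E
```

```text
[0.53320107 0.20217824 0.09032572] [ 0.17807381 -1.20901692 -1.60468399] [-0.13182017  0.00213432  0.01266113]
```

View pics/c5.png

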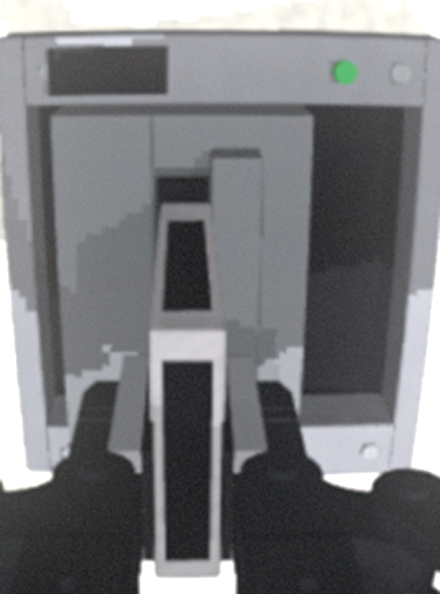

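The foot at crop columns 160–212 lies over the dark slot (155–210), next to the wall's face at 211. Contact is imminent.

>>> apply_moves:
  rows:
    - {"dx":0,"dy":0.0003,"dz":0,"turn":0}
    - {"dx":0,"dy":0.0007,"dz":0,"turn":0}
    - {"dx":0,"dy":0.0007,"dz":0,"turn":0}

```text
t: 13.05
tool_pos: [0.5332, 0.2024, 0.0903]
ee_rot: [-3.14, -0.0, -3.089]
ft_force: [0.0, -3.6, 0.3]
finger_gap: 0.0108
finger_force: 58.9
```

```bash
python3 -c "
from h import *
s=observe();print(s['tool_pos'],s['ft_force'],s['ft_torque'],s['ee_rot'])"
```

```text
[0.53317255 0.20241716 0.09030156] [ 0.03581865 -3.57090023  0.28872819] [-0.89267441 -0.04390516  0.0988499 ] [-3.14024194e+00 -1.63413295e-04 -3.08900236e+00]
```

Contact: -3.6 N in y. I'll back off to centre it in the clearance, then lower the foot into the mouth.

>>> apply_moves:
  rows:
    - {"dx":0,"dy":-0.0013,"dz":0,"turn":0}
    - {"dx":0,"dy":-0.0013,"dz":0.002,"turn":0}
    - {"dx":0,"dy":-0.0013,"dz":0.004,"turn":0}
    - {"dx":0,"dy":-0.0013,"dz":0.006,"turn":0}
    - {"dx":0,"dy":-0.0013,"dz":0.007,"turn":0}
    - {"dx":0,"dy":-0.0013,"dz":0.008,"turn":0}
    - {"dx":0,"dy":-0.0013,"dz":0.009,"turn":0}
    - {"dx":0,"dy":-0.0013,"dz":0.009,"turn":0}

```text
t: 14.05
tool_pos: [0.5332, 0.2017, 0.0812]
ee_rot: [3.142, -0.0, -3.089]
ft_force: [0.7, 0.7, -1.9]
finger_gap: 0.0109
finger_force: 58.9
```

>>> apply_moves:
  rows:
    - {"dx":0,"dy":0,"dz":0.001,"turn":0}
    - {"dx":0,"dy":0,"dz":0.002,"turn":0}
    - {"dx":0,"dy":0,"dz":0.003,"turn":0}
    - {"dx":0,"dy":0,"dz":0.004,"turn":0}
    - {"dx":0,"dy":0,"dz":0.004,"turn":0}

```text
t: 14.68
tool_pos: [0.5331, 0.2017, 0.0771]
ee_rot: [-3.142, -0.0, -3.089]
ft_force: [0.1, 0.4, -1.4]
finger_gap: 0.0113
finger_force: 58.9
```

>>> apply_moves:
  rows:
    - {"dx":0,"dy":0,"dz":0.001,"turn":0}
    - {"dx":0,"dy":0,"dz":0.002,"turn":0}
    - {"dx":0,"dy":0,"dz":0.003,"turn":0}
    - {"dx":0,"dy":0,"dz":0.004,"turn":0}
    - {"dx":0,"dy":0,"dz":0.005,"turn":0}
    - {"dx":0,"dy":0,"dz":0.006,"turn":0}
    - {"dx":0,"dy":0,"dz":0.006,"turn":0}

```text
t: 15.55
tool_pos: [0.5331, 0.2017, 0.0712]
ee_rot: [-3.142, -0.0, -3.089]
ft_force: [-0.1, -0.8, -2.3]
finger_gap: 0.0106
finger_force: 58.9
```

>>> apply_moves:
  rows:
    - {"dx":0,"dy":0,"dz":0.001,"turn":0}
    - {"dx":0,"dy":0,"dz":0.002,"turn":0}
    - {"dx":0,"dy":0,"dz":0.003,"turn":0}
    - {"dx":0,"dy":0,"dz":0.004,"turn":0}
    - {"dx":0,"dy":0,"dz":0.005,"turn":0}
    - {"dx":0,"dy":0,"dz":0.006,"turn":0}
    - {"dx":0,"dy":0,"dz":0.007,"turn":0}
    - {"dx":0,"dy":0,"dz":0.007,"turn":0}

```text
t: 16.55
tool_pos: [0.5334, 0.2017, 0.065]
ee_rot: [-3.142, 0.0, -3.089]
ft_force: [-1.8, -1.7, 4.0]
finger_gap: 0.0109
finger_force: 59.7
```

The ejector's 6 N friction is felt, so I'll keep pressing in small steps.

>>> apply_moves:
  rows:
    - {"dx":0,"dy":0,"dz":0.001,"turn":0}
    - {"dx":0,"dy":0,"dz":0.002,"turn":0}
    - {"dx":0,"dy":0,"dz":0.003,"turn":0}
    - {"dx":0,"dy":0,"dz":0.004,"turn":0}
    - {"dx":0,"dy":0,"dz":0.004,"turn":0}

```text
t: 17.18
tool_pos: [0.5333, 0.2017, 0.0602]
ee_rot: [3.142, 0.0, -3.089]
ft_force: [-1.1, -0.6, 3.9]
finger_gap: 0.011
finger_force: 59.7
```

>>> apply_moves:
  rows:
    - {"dx":0,"dy":0,"dz":0.0005,"turn":0}
    - {"dx":0,"dy":0,"dz":0.001,"turn":0}
    - {"dx":0,"dy":0,"dz":0.001,"turn":0}

```text
t: 17.55
tool_pos: [0.5333, 0.2017, 0.0593]
ee_rot: [3.142, 0.0, -3.089]
ft_force: [-1.3, -1.2, 4.7]
finger_gap: 0.0109
finger_force: 59.7
```

>>> apply_moves:
  rows:
    - {"dx":0,"dy":0,"dz":0.0005,"turn":0}
    - {"dx":0,"dy":0,"dz":0.001,"turn":0}
    - {"dx":0,"dy":0,"dz":0.001,"turn":0}

```text
t: 17.92
tool_pos: [0.5333, 0.2017, 0.0586]
ee_rot: [-3.142, 0.0, -3.089]
ft_force: [-2.0, 0.2, 5.3]
finger_gap: 0.0114
finger_force: 60.0
```

>>> apply_moves:
  rows:
    - {"dx":0,"dy":0,"dz":0.0005,"turn":0}
    - {"dx":0,"dy":0,"dz":0.001,"turn":0}
    - {"dx":0,"dy":0,"dz":0.001,"turn":0}

```text
t: 18.3
tool_pos: [0.5335, 0.2017, 0.0585]
ee_rot: [-3.141, 0.0, -3.089]
ft_force: [-4.1, -2.1, 10.1]
finger_gap: 0.011
finger_force: 60.6
```

>>> apply_moves:
  rows:
    - {"dx":0,"dy":0,"dz":0.0003,"turn":0}
    - {"dx":0,"dy":0,"dz":0.0006,"turn":0}
    - {"dx":0,"dy":0,"dz":0.0006,"turn":0}

```text
t: 18.68
tool_pos: [0.5336, 0.2018, 0.0585]
ee_rot: [-3.141, -0.0, -3.089]
ft_force: [-4.8, -1.9, 14.3]
finger_gap: 0.0108
finger_force: 61.0
```

The cassette has hit a hard stop at 14 N, at the expected height (58.5 mm). I'll relax the load, release and retreat.

>>> apply_moves:
  rows:
    - {"dx":0,"dy":0,"dz":-0.0013,"turn":0}
    - {"dx":0,"dy":0,"dz":-0.0013,"turn":0}

```text
t: 18.92
tool_pos: [0.5334, 0.2017, 0.0585]
ee_rot: [3.142, 0.0, -3.089]
ft_force: [-2.8, -1.4, 7.9]
finger_gap: 0.0111
finger_force: 60.1
```

>>> apply_moves:
  rows:
    - {"dx":0,"dy":0,"dz":0,"turn":0}
    - {"dx":0,"dy":0,"dz":0,"turn":0}
    - {"dx":0,"dy":0,"dz":0,"turn":0}
    - {"dx":0,"dy":0,"dz":0,"turn":0}
    - {"dx":0,"dy":0,"dz":0,"turn":0}
    - {"dx":0,"dy":0,"dz":0,"turn":0}
  grip: 0

```text
t: 19.68
tool_pos: [0.5332, 0.2017, 0.058]
ee_rot: [3.142, 0.0, -3.089]
ft_force: [0.4, -0.1, -0.4]
finger_gap: 0.0428
finger_force: 0.0
```

>>> apply_moves:
  rows:
    - {"dx":0,"dy":0,"dz":-0.01,"turn":0}
    - {"dx":0,"dy":0,"dz":-0.03,"turn":0}
    - {"dx":0,"dy":0,"dz":-0.06,"turn":0}
    - {"dx":0,"dy":0,"dz":-0.1,"turn":0}
    - {"dx":0,"dy":0,"dz":-0.14,"turn":0}
    - {"dx":0,"dy":0,"dz":-0.14,"turn":0}
    - {"dx":0,"dy":0,"dz":-0.14,"turn":0}

```text
t: 20.55
tool_pos: [0.5333, 0.2017, 0.1989]
ee_rot: [3.141, 0.001, -3.089]
ft_force: [0.6, -0.5, -1.3]
finger_gap: 0.0426
finger_force: 0.0
```

```bash
python3 - <<'E'
from h import *
s=observe(); print(s["t"],s["tool_pos"],s["ft_force"],s["finger_gap"])
im=img("wrist"); save(im,"w6.png")
E
```

```text
20.55 [0.53326407 0.20171579 0.19888854] [ 0.59097438 -0.54194669 -1.25569557] 0.042598050149535015
```

View pics/w6.png

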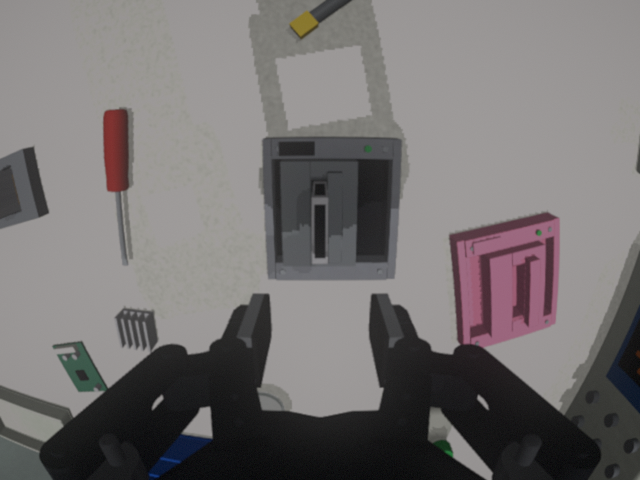

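The cassette stands upright in the slot at (320,222), released, with the gripper well clear. Nothing else has moved, so I'll hand it in.

```bash
python3 -c "
from plant import job_done
print(job_done())"
```

```text
the job is handed in; nothing more can be done
None
```

The cassette I judged to be the 12 mm one stands released in the dock's slot, pressed to a hard stop at about 14 N, and the job is handed in; the verdict isn't shown. I pinched only that cassette (11.1 mm under grip) and ruled out the other two, still in the rack, by their widths in the picture.

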